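# Lay out the topping corner of the flatbread bench

## Task

Set up the topping corner of the bread bench. On the long dark board, seen from the robot's side, stand the green tin centred on the round mark at the left end, the red tin squarely on top of the green one, the wooden bread stamp on the mark between the two small pots, and the yellow-lidded jar on the mark at the right end. Stand the blue mug upright in the middle of the scale's round steel pan with its handle pointing to the edge with the display; let go of everything.

Things in the scene. Friction and masses are not known exactly. Their poses are not given: they have to be found in the camera images.
- green_tin: Green round tin with a steel-coloured band, 60 mm diameter, 50 mm tall, flat top, about 0.15 kg. Origin: centre of its underside; z up. Starts upright on the bench. Its yaw is of no matter.
- red_tin: Smaller red round tin with a steel-coloured band, 48 mm diameter, 45 mm tall, about 0.15 kg. Origin: centre of its underside; z up. Starts upright on the bench. Its yaw is of no matter.
- stamp: Wooden bread stamp: round head 64 mm diameter and 18 mm tall at the bottom with a steel rim, above it a 22 mm neck and, from 55 to 90 mm height, a round upright handle knob 28 mm in diameter; about 0.12 kg. Origin: centre of its underside; z up. Starts upright on the bench. Grip it by the knob. Its yaw is of no matter.
- jar: Closed glass jar with a pale band and a yellow lid: body 54 mm diameter up to 58 mm height, lid 51 mm diameter from 58 to 75 mm height; about 0.18 kg. Origin: centre of its underside; z up. Starts upright on the bench. Its yaw is of no matter.
- mug: Blue open mug, 60 mm diameter, 75 mm tall, wall 4 mm, about 0.2 kg; a loop handle in its +y direction reaches 57 mm from the mug's axis. Origin: centre of its underside; z up. Starts upright on the bench. Grip it across its own x axis, clear of the handle.
- mug_handle (a point): The point on the mug's handle, 50 mm from the mug's axis in the mug's +y direction and 42 mm above its underside; shows which way the handle points.
- board: Fixed dark wooden board, 100 (x) by 360 (y) by 10 mm thick, turned up to 12 degrees. Origin: centre of underside; +x away from the robot, +y to its left. Three cork discs with white rims, 74 mm wide, flush with its top, centred at x = 0, y = +140 (left), 0, -140 mm (right). Two fixed pots 40 mm wide, tops at z = 62 mm, stand between them at y = +70 (amber) and -70 mm (white).
- scale: Fixed white bench scale, 170 (x) by 130 (y) by 30 mm tall, turned up to 12 degrees. Origin: centre of underside; +x away from the robot, +y to its left. Round rigid steel pan, 110 mm wide, centred at x = +25 mm, y = 0, its top at z = 36 mm. The black display strip lies along the near (-x) edge: the mug's handle must point to -x.

How it is judged (in metres and radians):
At the end, for the whole second after the job is handed in: On the board, green tin, stamp and jar are within 13 mm (board x and y) of the left, middle and right mark; red tin on green, centres within 12 mm; mug on the pan within 13 mm of its centre, handle within 0.35 rad of scale -x; all upright within 0.1 rad, at rest, released (x of green_tin in the frame of board between -0.013 and 0.013 m and y of green_tin in the frame of board between 0.127 and 0.153 m and z of green_tin in the frame of board between 0.006 and 0.014 m and x of stamp in the frame of board between -0.013 and 0.013 m and y of stamp in the frame of board between -0.013 and 0.013 m and z of stamp in the frame of board between 0.006 and 0.014 m and x of jar in the frame of board between -0.013 and 0.013 m and y of jar in the frame of board between -0.153 and -0.127 m and z of jar in the frame of board between 0.006 and 0.014 m and horizontal distance between red_tin and green_tin below 0.012 m and z of red_tin in the frame of green_tin between 0.046 and 0.054 m and x of mug in the frame of scale between 0.012 and 0.038 m and y of mug in the frame of scale between -0.013 and 0.013 m and z of mug in the frame of scale between 0.032 and 0.04 m and angle between the y axis of mug and the x axis of scale, either way round below 0.35 rad and x of mug_handle in the frame of scale below 0 m and angle between each of green_tin, red_tin, stamp, jar, mug's own z axis and vertical below 0.1 rad and linear speed of each of green_tin, red_tin, stamp, jar, mug below 0.02 m/s and angular speed of each of green_tin, red_tin, stamp, jar, mug below 0.2 rad/s); the robot touches nothing.
It also fails if it takes over 131 s, if anything falls off the work surface, if the arm or the gripper's body presses on something with over 40 N, if the wrist force passes 120 N, or if a joint passes its speed limit or range.

## Robot

A 6-joint arm with a two-finger parallel gripper is mounted at the origin on the work surface. World frame = base frame: x ahead of the robot, y to its left, z up, the work surface at z = 0. Lengths are in m, angles in degrees, forces in N, time in s.
With the tool pointing down it reaches from about 0.35 to 0.875 m from the base axis. Payload 4.2 kg.
Tool frame: the origin (TCP) lies between the finger pads; the fingertips stand 11 mm ahead of it and the grasp point (between the pads) lies 8 mm behind it; z points along the fingers, y is the direction in which the jaws open and shut (so a half turn about z gives the same grasp; the last joint's range is limited). The gripper opens to 87 mm and grips with 3 to 60 N. Pads are 19 mm wide; open, the fingers measure 117 mm over their backs; the gripper's body (75 mm by 190 mm) begins 51 mm behind the grasp point.
Start: joints at [81.222, 22.042, 0.453, 0, -68.411, -14.817], TCP at [0.25, 0.573, 0.234] pointing down, gripper open.
Joint ranges: [-179.83, 179.83], [-69.29, 118.12], [-61.27, 80.66], [-181.25, 117.63], [-171.15, -9.14], [-177.46, 177.46]. Speed limits (degrees/s): [159.86, 159.86, 180, 180, 180, 180].

## Interface

Orientations are given as a 3x3 rotation matrix whose columns are the frame's x, y, z axes.
In Python, from station import sense, capture, get_calibration, finish_job, search_frame, cut_out gives the robot as it stands.
- The arm moves only by the tool arm_command, never from a script. Its argument "rows" is a list of rows, each an object with "fingers": the opening in per cent of the stroke, from 0 (shut) to 100 (fully open); "travel": the shift along the tool's x, y, z in cm, a list of three; "roll": the turn about the tool's z in degrees. A call has 1 to 10 rows; each row is the pose to reach, as a shift and turn from the pose commanded when the call began, along the tool's axes at that moment; what a row does not reach only later rows make up. A row lasts 1/10 s, in which the tool goes at most 50 mm and 8.59 degrees, less where a joint would pass 70% of its speed; a pose out of reach is approached as far as the arm can. A call with a gripper value outside its range is refused whole. The fingers move at their own pace and stop on an object; the grip force is fixed at half the most. Time passes only in rows, so rows that repeat a pose let the fingers close. It gives the time, the measured TCP pose, the force and the opening at its end, in the units of the state.
- sense(): the state, without advancing time (a new reading comes with each control period).
- capture(name): name is "scene" or "top" or "wrist"; returns (picture, depth): 480x640x3 uint8, red, green, blue; 480x640 float32, m along the optical axis (not along the pixel's ray), 0 where there is no reading.
- get_calibration(name): a dict with "fov_y" (degrees; the focal length in pixels is half the picture's height over the tangent of half this angle, whatever the lens; pixels are square), "cx", "cy" (the principal point, pixels), "origin" and "attitude" of the camera in the world; the wrist camera has in their place "mount" (4x4, takes a point from camera to tool coordinates, whose origin is the TCP and whose axes are the flange's). Camera axes: x right, y down, z forward; pixel columns grow to the right and rows downward; lengths in m; the calibration is good to about 2 mm. The wrist camera is an equidistant fisheye: a pixel r from the principal point sees the ray r / f radians off the axis. A picture is of the moment at which its call begins: read the wrist's pose just before it. get_calibration takes no time and is no camera call.
- finish_job(): hands the job in, once; it reports no verdict.
Trained networks look in the newest picture that a camera, given by its name, has taken for a name from the list of things; names that differ only in an ending like _2 or _b are one class to them, and where a whole thing is asked for, a point or a joint stands for the part that bears it (a point fixed in the world has none). Each returns a list of dicts, best first, with "p" (0 to 1); they miss things now and then, are a little off and sometimes report something else, mostly with a low value. They report only what shows in the picture. A call takes as long as a camera call.
- search_frame(camera, label): "position" ([x, y, z] in m, in world coordinates, good to about 4 mm: the middle of the surface that is visible of it).
- cut_out(camera, label): "mask" (480x640 bool, what is visible of it).
The state is a dict: "time_s": time; "joints": joint angles; "joint_velocities": joint speeds; "effort": joint torques, N m; "tcp_pos": TCP position; "ee_rot": TCP orientation; "wrist_force": force on the tool from outside, world axes, zero at the start; "moment": the same for the moment, N m; "gripper_width": opening from 0.0 (shut) to 1.0 (fully open).
Only numpy, scipy, OpenCV 4.12 (cv2) and the standard library are available. Lean on these libraries where they do the work, as an engineer would, in place of code of your own. Each camera call takes 0.05 s, during which the arm holds its last target. There are 200 camera calls.

## Working session

There is one attempt and no reset: what is moved stays moved. The work goes in short steps, Python scripts to look and compute and a tool call to move; the robot and the scene stay as the last step left them, time stands still between calls to the robot, and variables do not carry over. Pictures are saved under pics/ and viewed, about 12 in all and at most 16, crops included, and the job is handed in when it is done.

Besides the shell and the picture viewer there is one more tool, called after "Call:" as name(argument=value, ...), one argument or row to a line, values as JSON. arm_command: Moves the arm, as the interface text tells. Its arguments: {"type":"object","properties":{"rows":{"type":"array","items":{"type":"object","properties":{"fingers":{"type":"number"},"travel":{"type":"array","items":{"type":"number"}},"roll":{"type":"number"}}}}},"required":["rows"]}

```bash
ls; mkdir -p pics
cat > h.py <<'E'
import numpy as np, cv2
from station import *
def cloud(name):
    c=get_calibration(name); im,d=capture(name)
    f=240/np.tan(np.radians(c['fov_y'])/2)
    v,u=np.mgrid[0:480,0:640]
    P=np.stack([(u-c['cx'])/f*d,(v-c['cy'])/f*d,d],-1)@np.array(c['attitude']).T+np.array(c['origin'])
    P[d==0]=np.nan
    return im,P
def save(im,n): cv2.imwrite('pics/'+n+'.png',im[:,:,::-1])
E
python3 - <<'E'
from h import *
for n in('scene','top'):
    im,P=cloud(n); save(im,n+'0')
    c=get_calibration(n); print(n,c['origin'],c['fov_y'])
    np.savez(n+'0.npz',im=im,P=P)
    for l in ['green_tin','red_tin','stamp','jar','mug','mug_handle','board','scale']:
        r=search_frame(n,l); print(l,[(np.round(q['position'],3).tolist(),round(q['p'],2)) for q in r[:2]])
s=sense(); print(s['time_s'],s['ee_rot'],s['gripper_width'])
E
```

```text
pics
scene [1.19247271 0.10523386 0.74275727] 48.50043542804161
green_tin [([0.368, -0.275, 0.044], 0.74)]
red_tin [([0.415, 0.133, 0.04], 0.86)]
stamp [([0.442, 0.004, 0.019], 0.76)]
jar [([0.438, -0.143, 0.059], 0.58)]
mug [([0.381, 0.273, 0.052], 0.69)]
mug_handle [([0.378, 0.276, 0.048], 0.61)]
board [([0.591, -0.154, 0.008], 0.75)]
scale [([0.617, 0.184, 0.029], 0.68)]
top [ 0.39801848 -0.03414621  0.88296084] 53.2978511152618
green_tin [([0.359, -0.279, 0.049], 0.97)]
red_tin [([0.401, 0.134, 0.042], 0.61)]
stamp [([0.431, 0.002, 0.016], 0.6)]
jar [([0.422, -0.146, 0.076], 0.56), ([0.587, 0.183, 0.027], 0.51)]
mug [([0.362, 0.285, 0.044], 0.65)]
mug_handle [([0.358, 0.292, 0.047], 0.89), ([0.585, 0.181, 0.028], 0.38)]
board [([0.575, -0.166, 0.007], 0.81)]
scale [([0.585, 0.183, 0.024], 0.95)]
0.9 [[ 9.16404660e-01 -4.00253042e-01 -4.38591418e-05]
 [-4.00253041e-01 -9.16404661e-01  1.79641173e-05]
 [-4.73829145e-05  1.09235404e-06 -9.99999999e-01]] 1.0009349338210118
```

View pics/top0.png

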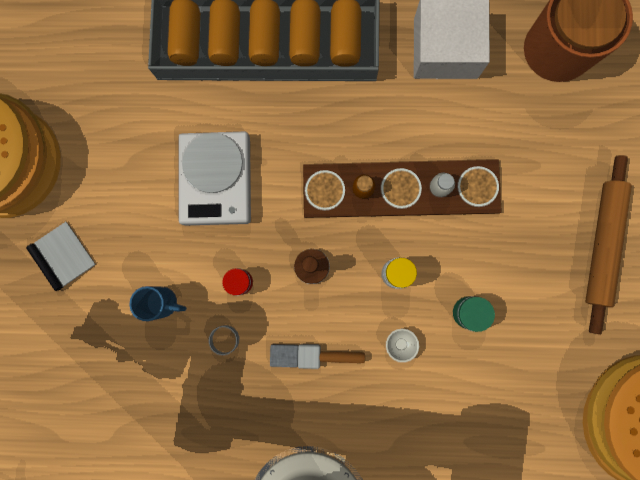

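View pics/scene0.png

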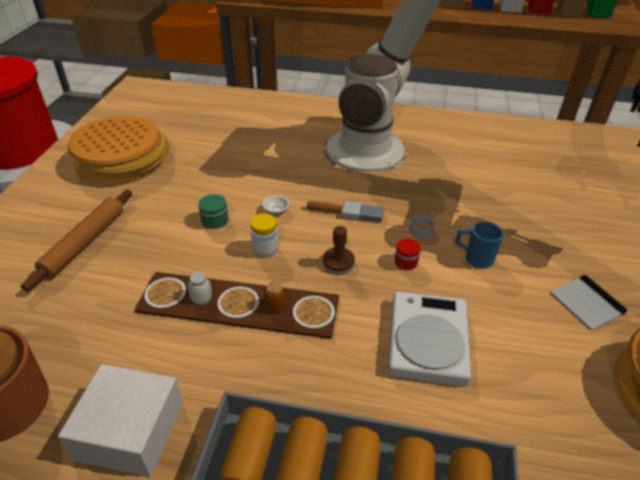

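The top picture (up = +x, left = +y) shows the scale (213,178), board (403,188), mug (155,303) with its handle to the right, red tin (237,282), stamp (312,266), jar (401,272) and green tin (474,314). The scene picture agrees. Next I fit the geometry.

```bash
cat > fit.py <<'E'
from h import *
def circ(P,c,zlo,zhi,R=.06):
    Q=P.reshape(-1,3); Q=Q[~np.isnan(Q[:,0])]
    m=(np.hypot(*(Q[:,:2]-c).T)<R)&(Q[:,2]>zlo)&(Q[:,2]<zhi); Q=Q[m]
    if len(Q)<8: return None
    (x,y),r=cv2.minEnclosingCircle(Q[:,:2].astype(np.float32)*1000)
    return np.round([x,y,r],1),np.round(Q.mean(0),4),len(Q)
E
python3 - <<'E'
from fit import *
for n in('top','scene'):
    P=np.load(n+'0.npz')['P']; im=np.load(n+'0.npz')['im']
    print(n)
    for l,c,a,b in [('green',(.359,-.279),.044,.056),('red',(.401,.134),.04,.05),('knob',(.431,.002),.082,.096),('head',(.431,.002),.012,.023),('jar',(.422,-.146),.068,.082),('mugrim',(.362,.29),.069,.082),('mugmid',(.362,.29),.03,.05)]:
        print(l,circ(P,c,a,b,.06))
    # mug handle points
    Q=P.reshape(-1,3);Q=Q[(np.hypot(Q[:,0]-.362,Q[:,1]-.29)<.08)&(Q[:,2]>.02)&(Q[:,2]<.085)]
    print('mug all',Q.min(0),Q.max(0))
    k=Q[Q[:,1]<.262]; print('handle side',len(k),k.mean(0) if len(k) else 0)
    # bench z, board, scale, pots
    b=P[(np.abs(P[...,0]-.5)<.02)&(np.abs(P[...,1]+.1)<.1)]; print('bench z',np.median(b[:,2]))
    x,y,z=P[...,0],P[...,1],P[...,2]
    dark=(im.astype(int).max(-1)<95)
    m=((x>.5)&(x<.68)&(y>-.4)&(y<.05)&(z>.004)&(z<.02)); pts=P[m][:,:2].astype(np.float32)*1000
    mm=m.astype(np.uint8); mm=cv2.morphologyEx(mm,cv2.MORPH_OPEN,np.ones((5,5))); pts=P[mm>0][:,:2].astype(np.float32)*1000
    print('board',cv2.minAreaRect(pts),P[mm>0][:,2].mean())
    m=((x>.45)&(x<.72)&(y>.08)&(y<.28)&(z>.015)&(z<.05)).astype(np.uint8); m=cv2.morphologyEx(m,cv2.MORPH_OPEN,np.ones((5,5))); pts=P[m>0][:,:2].astype(np.float32)*1000
    print('scale',cv2.minAreaRect(pts))
    print('pan',circ(P,(.61,.18),.0335,.04,.09))
    for l,c in [('amber',(.58,-.09)),('white',(.585,-.23))]: print(l,circ(P,c,.055,.07,.04))
    # white rims
    w=(im.astype(int).min(-1)>130)&(x>.5)&(x<.66)&(y>-.36)&(y<0.05)&(z<.025)&(z>.003)
    nl,lab,st,ce=cv2.connectedComponentsWithStats(cv2.dilate(w.astype(np.uint8),np.ones((2,2))))
    for i in range(1,nl):
        if st[i,4]>60:
            q=P[(lab==i)&w][:,:2].astype(np.float32)*1000; print('rim',cv2.minEnclosingCircle(q),len(q))
c=get_calibration('wrist'); print(c)
E
```

```text
top
green (array([ 357. , -284.5,   30.3]), array([ 0.3565, -0.2834,  0.051 ]), 991)
red (array([403.2, 134. ,  24.1]), array([0.4032, 0.1332, 0.0458]), 575)
knob (array([434. ,   1.7,  13.8]), array([0.4338, 0.0017, 0.0899]), 213)
head (array([434.5,   1.9,  31.9]), array([0.4335, 0.0009, 0.0187]), 734)
jar (array([ 424.2, -151.9,   25.4]), array([ 0.424 , -0.1515,  0.0757]), 725)
mugrim (array([363. , 279.2,  30.4]), array([0.3624, 0.2789, 0.0745]), 307)
mugmid (array([362.7, 277.3,  29. ]), array([0.3632, 0.2813, 0.0403]), 232)
mug all [0.33343325 0.22394055 0.02004871] [0.39174501 0.30958269 0.07971262]
handle side 416 [0.36217551 0.24842408 0.05486658]
bench z 0.0009662712945736063
board ((581.0167236328125, -159.59603881835938), (100.82154083251953, 360.2554016113281), 2.1425483226776123) 0.011307124377617784
scale ((593.0906372070312, 183.8173828125), (170.4623565673828, 128.4840545654297), 2.448971748352051)
pan (array([603.5, 179.1,  82.7]), array([0.6145, 0.1855, 0.0368]), 2865)
amber (array([577.9, -89.6,  13.8]), array([ 0.5773, -0.0892,  0.0627]), 200)
white (array([ 583
[... 1363 characters left out ...]
582.7, -229.9,   16.1]), array([ 0.5849, -0.2269,  0.0629]), 184)
rim ((585.5816650390625, -299.1103515625), 37.66957092285156) 148
rim ((579.17919921875, -158.18862915039062), 38.58260726928711) 162
rim ((573.4408569335938, -17.170631408691406), 38.20842742919922) 205
{'fov_y': 65.70646984690485, 'cx': 318.4570312396381, 'cy': 239.01697879290995, 'mount': array([[-1.06772059e-03, -9.56488136e-01, -2.91769268e-01,
         8.02263816e-02],
       [ 9.99999413e-01, -1.07500621e-03, -1.35344204e-04,
        -5.57993461e-04],
       [-1.84198649e-04, -2.91769241e-01,  9.56488722e-01,
        -1.50933679e-01],
       [ 0.00000000e+00,  0.00000000e+00,  0.00000000e+00,
         1.00000000e+00]])}
```

```bash
cat > go.py <<'E'
import sys
from h import *
# usage: go.py x y z yaw -> travel(cm), roll
def go(x,y,z,yaw):
    s=sense(); R=np.array(s['ee_rot']); d=R.T@(np.array([x,y,z])-s['tcp_pos'])*100
    cy=np.degrees(np.arctan2(R[1,0],R[0,0])); r=-(((yaw-cy)+180)%360-180)
    print('t',s['time_s'],'tcp',np.round(s['tcp_pos'],4),'yaw',round(cy,2),'F',np.round(s['wrist_force'],1),'w',round(s['gripper_width'],3),'j',np.round(s['joints'],0))
    print('travel',np.round(d,2),'roll',round(r,2))
if __name__=='__main__': go(*map(float,sys.argv[1:5]))
E
python3 - <<'E'
from h import *
for n in('top','scene'):
    P=np.load(n+'0.npz')['P'].reshape(-1,3); c=np.array([.363,.279])
    d=P[:,:2]-c; r=np.hypot(*d.T); k=(r>.037)&(r<.06)&(P[:,2]>.02)&(P[:,2]<.085)
    a=np.degrees(np.arctan2(d[k,1],d[k,0])); print(n,k.sum(),np.median(a),a.mean(),a.std(),r[k].max())
E
python3 go.py .363 .279 .2 -90
```

```text
top 95 -99.19795808838593 -99.43275743203623 3.203502517617191 0.05613529238092733
scene 123 -99.45445801807362 -100.15660869540673 3.0256729636213238 0.05584293741157565
t 0.9 tcp [0.2501 0.5727 0.2335] yaw -23.59 F [-0.  -0.2 -0.6] w 1.001 j [ 81.  22.   0.  -0. -68. -15.]
travel [22.1  22.4   3.35] roll 66.41
```

Call:
arm_command(
  rows=[
    {"fingers":100,"travel":[22.1,22.4,5],"roll":75.8},
    {"fingers":100,"travel":[22.1,22.4,5],"roll":75.8},
    {"fingers":100,"travel":[22.1,22.4,5],"roll":75.8},
    {"fingers":100,"travel":[22.1,22.4,5],"roll":75.8},
    {"fingers":100,"travel":[22.1,22.4,5],"roll":75.8},
    {"fingers":100,"travel":[22.1,22.4,5],"roll":75.8},
    {"fingers":100,"travel":[22.1,22.4,5],"roll":75.8},
    {"fingers":100,"travel":[22.1,22.4,5],"roll":75.8},
    {"fingers":100,"travel":[22.1,22.4,9.35],"roll":75.8},
    {"fingers":100,"travel":[22.1,22.4,9.35],"roll":75.8},
  ],
)

```text
time_s: 1.9
tcp_pos: [0.3609, 0.276, 0.1365]
ee_rot: [[-0.165, -0.986, -0.006], [-0.986, 0.165, -0.007], [0.008, 0.005, -1.0]]
wrist_force: [-0.8, -0.3, -0.7]
gripper_width: 0.999
```

```bash
python3 go.py .363 .279 .05 -99.4; python3 -c "
from h import *
im,d=capture('wrist'); save(im,'w1')"
```

```text
t 1.9 tcp [0.3609 0.276  0.1365] yaw -99.52 F [-0.8 -0.3 -0.7] w 0.999 j [ 58.  12. -30.  -0. -49. -67.]
travel [-0.4  -0.2   8.65] roll -0.12
```

View pics/w1.png

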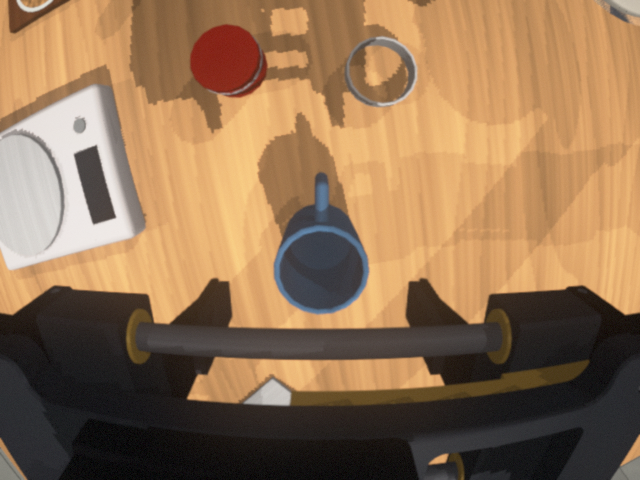

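The picture shows the mug (321,268) centred between the fingers, with its handle along tool x. I'll descend and grip.

Call:
arm_command(
  rows=[
    {"fingers":100,"travel":[0,0,3],"roll":0},
    {"fingers":100,"travel":[0,0,6],"roll":0},
    {"fingers":100,"travel":[0,0,8],"roll":0},
    {"fingers":100,"travel":[0,0,9],"roll":0},
    {"fingers":100,"travel":[0,0,9],"roll":0},
    {"fingers":50,"travel":[0,0,9],"roll":0},
    {"fingers":50,"travel":[0,0,9],"roll":0},
    {"fingers":50,"travel":[0,0,9],"roll":0},
    {"fingers":50,"travel":[0,0,9],"roll":0},
    {"fingers":50,"travel":[0,0,9],"roll":0},
  ],
)

```text
time_s: 2.95
tcp_pos: [0.3627, 0.279, 0.0505]
ee_rot: [[-0.163, -0.987, -0.0], [-0.987, 0.163, 0.0], [-0.0, 0.0, -1.0]]
wrist_force: [-3.9, 0.6, 5.4]
gripper_width: 0.662
```

```bash
python3 go.py .618 .185 .2 -177.55
```

```text
t 2.95 tcp [0.3627 0.279  0.0505] yaw -99.4 F [-3.9  0.6  5.4] w 0.662 j [ 58.  20. -36.  -0. -35. -67.]
travel [  5.1  -26.72 -14.96] roll 78.15
```

Call:
arm_command(
  rows=[
    {"fingers":40,"travel":[0,0,-1],"roll":0},
    {"fingers":40,"travel":[0,0,-3],"roll":0},
    {"fingers":40,"travel":[0,0,-6],"roll":0},
    {"fingers":40,"travel":[0,0,-9],"roll":0},
    {"fingers":40,"travel":[0,0,-12],"roll":0},
    {"fingers":40,"travel":[0,0,-13],"roll":0},
    {"fingers":40,"travel":[0,0,-13],"roll":0},
  ],
)

```text
time_s: 3.65
tcp_pos: [0.3633, 0.2795, 0.1812]
ee_rot: [[-0.163, -0.987, 0.002], [-0.987, 0.163, 0.003], [-0.003, -0.001, -1.0]]
wrist_force: [0.1, -0.5, -2.8]
gripper_width: 0.663
```

```bash
python3 go.py .618 .185 .18 -177.55
```

```text
t 3.65 tcp [0.3633 0.2795 0.1812] yaw -99.4 F [ 0.1 -0.5 -2.8] w 0.663 j [ 58.   9. -27.  -0. -55. -67.]
travel [  5.16 -26.67   0.14] roll 78.15
```

Call:
arm_command(
  rows=[
    {"fingers":40,"travel":[0.4,-2,0],"roll":5},
    {"fingers":40,"travel":[1,-5,0],"roll":13},
    {"fingers":40,"travel":[1.6,-8.5,0],"roll":21},
    {"fingers":40,"travel":[2.3,-12,0],"roll":29},
    {"fingers":40,"travel":[3,-15.5,0],"roll":37.5},
    {"fingers":40,"travel":[3.6,-19,0],"roll":46},
    {"fingers":40,"travel":[4.2,-22,0],"roll":54.5},
    {"fingers":40,"travel":[4.7,-24.5,0],"roll":63},
    {"fingers":40,"travel":[5,-26,0],"roll":71},
    {"fingers":40,"travel":[5.1,-26.7,0],"roll":78.1},
  ],
)

```text
time_s: 4.65
tcp_pos: [0.6182, 0.1837, 0.1761]
ee_rot: [[-0.999, -0.036, -0.005], [-0.036, 0.999, -0.002], [0.005, -0.002, -1.0]]
wrist_force: [-0.3, -0.7, -3.0]
gripper_width: 0.663
```

Call:
arm_command(
  rows=[
    {"fingers":40,"travel":[0,0,0],"roll":0},
    {"fingers":40,"travel":[0,0,0],"roll":0},
    {"fingers":40,"travel":[0,0,0],"roll":0},
  ],
)

```text
time_s: 4.95
tcp_pos: [0.6172, 0.1851, 0.1789]
ee_rot: [[-0.999, -0.046, -0.002], [-0.046, 0.999, -0.001], [0.002, -0.001, -1.0]]
wrist_force: [0.3, 0.2, -1.8]
gripper_width: 0.664
```

```bash
python3 go.py .618 .185 .087 -177.55;  python3 - <<'E'
from fit import *
im,P=cloud('top'); save(im[80:330,100:420],'top1')
print(circ(P,(.618,.185),.17,.24,.08))
Q=P.reshape(-1,3);Q=Q[(np.hypot(Q[:,0]-.6,Q[:,1]-.185)<.09)];print(np.nanpercentile(Q[:,2],[5,50,95]))
E
```

```text
t 4.95 tcp [0.6172 0.1851 0.1789] yaw -177.37 F [ 0.3  0.2 -1.8] w 0.664 j [  31.   26.   -1.   -0.  -63. -118.]
travel [-0.1  -0.01  9.19] roll 0.18
(array([607.7, 213.4,  54.6]), array([0.5937, 0.1873, 0.1945]), 449)
[0.02924636 0.44203404 0.5341271 ]
```

View pics/top1.png

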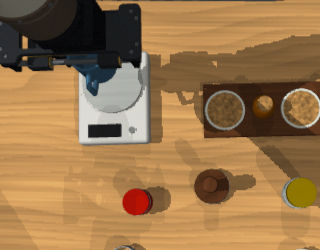

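Call:
arm_command(
  rows=[
    {"fingers":40,"travel":[0,0,2],"roll":0},
    {"fingers":40,"travel":[0,0,4],"roll":0},
    {"fingers":40,"travel":[0,0,6],"roll":0},
    {"fingers":40,"travel":[0,0,7.5],"roll":0},
    {"fingers":40,"travel":[0,0,8.5],"roll":0},
    {"fingers":40,"travel":[0,0,9],"roll":0},
    {"fingers":40,"travel":[0,0,9.2],"roll":0},
    {"fingers":40,"travel":[0,0,9.2],"roll":0},
    {"fingers":40,"travel":[0,0,9.2],"roll":0},
  ],
)

```text
time_s: 5.9
tcp_pos: [0.6186, 0.1853, 0.089]
ee_rot: [[-0.999, -0.044, 0.002], [-0.044, 0.999, 0.001], [-0.002, 0.001, -1.0]]
wrist_force: [0.2, -0.3, -1.8]
gripper_width: 0.663
```

Still in the air by about 2 mm, so I go 2 mm lower and release.

Call:
arm_command(
  rows=[
    {"fingers":40,"travel":[0,0,0.1],"roll":0},
    {"fingers":40,"travel":[0,0,0.2],"roll":0},
    {"fingers":40,"travel":[0,0,0.2],"roll":0},
    {"fingers":75,"travel":[0,0,0.2],"roll":0},
    {"fingers":95,"travel":[0,0,0.2],"roll":0},
    {"fingers":95,"travel":[0,0,0.2],"roll":0},
    {"fingers":95,"travel":[0,0,0.2],"roll":0},
    {"fingers":95,"travel":[0,0,-2],"roll":0},
    {"fingers":95,"travel":[0,0,-5],"roll":0},
    {"fingers":95,"travel":[0,0,-9],"roll":0},
  ],
)

```text
time_s: 6.9
tcp_pos: [0.617, 0.1846, 0.1772]
ee_rot: [[-0.999, -0.044, -0.004], [-0.044, 0.999, -0.002], [0.004, -0.002, -1.0]]
wrist_force: [0.7, 0.4, 0.3]
gripper_width: 0.949
```

```bash
python3 go.py .357 -.2845 .17 -90
python3 - <<'E'
from fit import *
im,d=capture('wrist');save(im,'w2')
E
```

```text
t 6.9 tcp [0.617  0.1846 0.1772] yaw -177.51 F [0.7 0.4 0.3] w 0.949 j [  31.   26.   -1.   -0.  -63. -119.]
travel [ 28.02 -45.73   0.91] roll -87.51
```

View pics/w2.png

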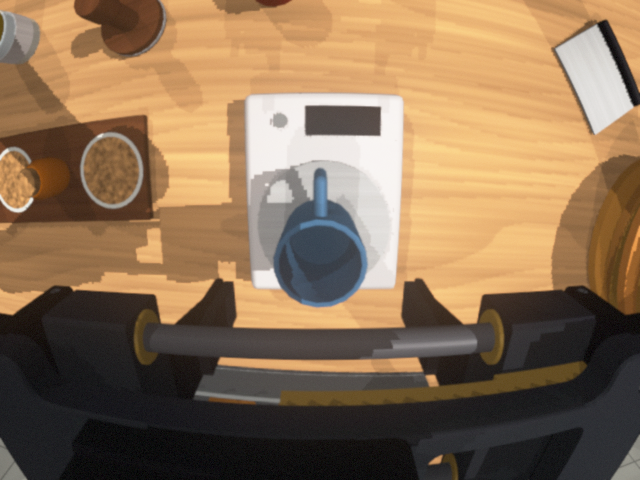

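The mug stands on the pan with its handle toward the display (320,170). Next is the green tin.

Call:
arm_command(
  rows=[
    {"fingers":100,"travel":[2.8,-4.5,0],"roll":-8},
    {"fingers":100,"travel":[5.6,-9,0],"roll":-16},
    {"fingers":100,"travel":[8.4,-13.5,0],"roll":-24},
    {"fingers":100,"travel":[11.2,-18,0],"roll":-32},
    {"fingers":100,"travel":[14,-22.5,0],"roll":-40},
    {"fingers":100,"travel":[16.8,-27,0],"roll":-48},
    {"fingers":100,"travel":[19.6,-31.5,0],"roll":-56},
    {"fingers":100,"travel":[22.4,-36,0],"roll":-64},
    {"fingers":100,"travel":[25,-40.5,0],"roll":-72},
    {"fingers":100,"travel":[27,-44,0],"roll":-80},
  ],
)

```text
time_s: 7.95
tcp_pos: [0.3851, -0.2337, 0.1785]
ee_rot: [[-0.164, -0.986, 0.001], [-0.986, 0.164, -0.0], [0.0, -0.001, -1.0]]
wrist_force: [0.6, -0.0, 0.5]
gripper_width: 0.999
```

Call:
arm_command(
  rows=[
    {"fingers":100,"travel":[0,0,0],"roll":0},
    {"fingers":100,"travel":[0,0,0],"roll":0},
  ],
)

```text
time_s: 8.15
tcp_pos: [0.3858, -0.233, 0.1782]
ee_rot: [[-0.173, -0.985, 0.001], [-0.985, 0.173, -0.0], [0.0, -0.001, -1.0]]
wrist_force: [-0.4, -0.3, -0.0]
gripper_width: 0.999
```

```bash
python3 go.py .357 -.2845 .08 -90
python3 - <<'E'
from fit import *
im,P=cloud('top')
print('mug',circ(P,(.618,.185),.1,.122,.06))
x,y=P[...,0],P[...,1]
d=P[...,:2]-[.618,.185]; r=np.hypot(d[...,0],d[...,1]); k=(r>.037)&(r<.06)&(P[...,2]>.06)&(P[...,2]<.12)
a=np.degrees(np.arctan2(d[k][:,1],d[k][:,0]))%360; print(np.median(a),k.sum())
E
```

```text
t 8.15 tcp [ 0.3858 -0.233   0.1782] yaw -99.94 F [-0.4 -0.3 -0. ] w 0.999 j [-10.   8. -28.  -0. -54.   0.]
travel [5.57 1.95 9.82] roll -9.94
mug (array([611.4, 182.3,  40.5]), array([0.6195, 0.1829, 0.1087]), 445)
187.69453806358078 86
```

Call:
arm_command(
  rows=[
    {"fingers":100,"travel":[2.5,1,1],"roll":-5},
    {"fingers":100,"travel":[5.6,1.95,4],"roll":-9.9},
    {"fingers":100,"travel":[5.6,1.95,8],"roll":-9.9},
    {"fingers":100,"travel":[5.6,1.95,10],"roll":-9.9},
    {"fingers":100,"travel":[5.6,1.95,10],"roll":-9.9},
    {"fingers":100,"travel":[5.6,1.95,10],"roll":-9.9},
  ],
)

```text
time_s: 8.8
tcp_pos: [0.3587, -0.2837, 0.0785]
ee_rot: [[0.005, -1.0, 0.0], [-1.0, -0.005, -0.001], [0.001, -0.0, -1.0]]
wrist_force: [0.4, -0.2, -0.2]
gripper_width: 0.998
```

```bash
python3 go.py .357 -.2845 .03 -90; python3 -c "
from h import *
im,d=capture('wrist'); save(im,'w3')"
```

```text
t 8.8 tcp [ 0.3587 -0.2837  0.0785] yaw -89.73 F [ 0.4 -0.2 -0.2] w 0.998 j [-18.  17. -34.   0. -39.  18.]
travel [0.07 0.17 4.85] roll 0.27
```

View pics/w3.png

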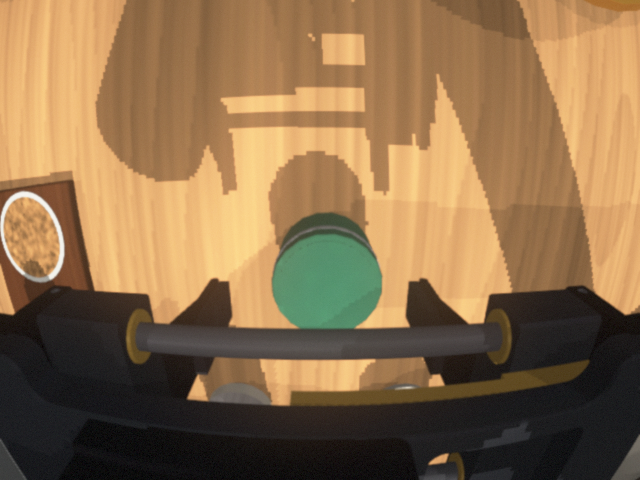

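The tin (327,275) is about 1–2 mm off in tool y, in agreement with the computed remainder. I correct, descend and grip.

Call:
arm_command(
  rows=[
    {"fingers":100,"travel":[0.05,0.1,1.5],"roll":0},
    {"fingers":100,"travel":[0.05,0.1,3],"roll":0},
    {"fingers":100,"travel":[0.05,0.1,4.4],"roll":0},
    {"fingers":100,"travel":[0.05,0.1,4.9],"roll":0},
    {"fingers":100,"travel":[0.05,0.1,4.9],"roll":0},
    {"fingers":40,"travel":[0.05,0.1,4.9],"roll":0},
    {"fingers":40,"travel":[0.05,0.1,4.9],"roll":0},
    {"fingers":40,"travel":[0.05,0.1,4.9],"roll":0},
    {"fingers":40,"travel":[0.05,0.1,4.9],"roll":0},
    {"fingers":40,"travel":[0.05,0.1,4.9],"roll":0},
  ],
)

```text
time_s: 9.85
tcp_pos: [0.3558, -0.2846, 0.0293]
ee_rot: [[0.002, -1.0, -0.001], [-1.0, -0.002, 0.0], [-0.0, 0.001, -1.0]]
wrist_force: [-1.8, 0.6, 3.4]
gripper_width: 0.68
```

Call:
arm_command(
  rows=[
    {"fingers":40,"travel":[0,0,-1],"roll":0},
    {"fingers":40,"travel":[0,0,-3],"roll":0},
    {"fingers":40,"travel":[0,0,-6],"roll":0},
    {"fingers":40,"travel":[0,0,-9],"roll":0},
    {"fingers":40,"travel":[0,0,-11],"roll":0},
    {"fingers":40,"travel":[0,0,-12],"roll":0},
    {"fingers":40,"travel":[0,0,-12],"roll":0},
  ],
)

```text
time_s: 10.55
tcp_pos: [0.3571, -0.2849, 0.1504]
ee_rot: [[0.003, -1.0, 0.003], [-1.0, -0.003, -0.001], [0.001, -0.003, -1.0]]
wrist_force: [-0.2, -0.4, -2.3]
gripper_width: 0.681
```

```bash
python3 go.py .575 -.0195 .15 -88
```

```text
t 10.55 tcp [ 0.3571 -0.2849  0.1504] yaw -89.85 F [-0.2 -0.4 -2.3] w 0.681 j [-18.  11. -29.  -0. -50.  18.]
travel [-26.48 -21.85   0.08] roll -1.85
```

Call:
arm_command(
  rows=[
    {"fingers":40,"travel":[-2,-1.6,0],"roll":0},
    {"fingers":40,"travel":[-5,-4.1,0],"roll":0},
    {"fingers":40,"travel":[-8.5,-7,0],"roll":0},
    {"fingers":40,"travel":[-12,-9.9,0],"roll":0},
    {"fingers":40,"travel":[-15.5,-12.8,0],"roll":-0.5},
    {"fingers":40,"travel":[-19,-15.7,0],"roll":-1},
    {"fingers":40,"travel":[-22,-18.1,0],"roll":-1.8},
    {"fingers":40,"travel":[-24.5,-20.2,0],"roll":-1.8},
    {"fingers":40,"travel":[-26,-21.4,0],"roll":-1.8},
    {"fingers":40,"travel":[-26.5,-21.8,0],"roll":-1.8},
  ],
)

```text
time_s: 11.55
tcp_pos: [0.574, -0.0179, 0.1473]
ee_rot: [[0.035, -0.999, -0.003], [-0.999, -0.035, -0.0], [0.0, 0.003, -1.0]]
wrist_force: [0.5, -0.4, -1.6]
gripper_width: 0.685
```

Call:
arm_command(
  rows=[
    {"fingers":40,"travel":[0,0,1],"roll":0},
    {"fingers":40,"travel":[0,0,4],"roll":0},
    {"fingers":40,"travel":[0,0,7],"roll":0},
    {"fingers":40,"travel":[0,0,9],"roll":0},
    {"fingers":40,"travel":[0,0,10],"roll":0},
    {"fingers":40,"travel":[0,0,10],"roll":0},
    {"fingers":40,"travel":[0,0,10],"roll":0},
  ],
)

```text
time_s: 12.25
tcp_pos: [0.574, -0.0197, 0.0497]
ee_rot: [[0.033, -0.999, 0.001], [-0.999, -0.033, -0.0], [0.0, -0.001, -1.0]]
wrist_force: [0.6, 0.3, -0.6]
gripper_width: 0.681
```

```bash
python3 go.py .575 -.0195 .04 -88
```

```text
t 12.25 tcp [ 0.574  -0.0197  0.0497] yaw -88.08 F [ 0.6  0.3 -0.6] w 0.681 j [ 14.  28. -19.   0. -42. -12.]
travel [-0.02 -0.1   0.97] roll -0.08
```

Call:
arm_command(
  rows=[
    {"fingers":40,"travel":[0,0,0.5],"roll":0},
    {"fingers":40,"travel":[0,0,0.9],"roll":0},
    {"fingers":40,"travel":[0,0,0.9],"roll":0},
    {"fingers":80,"travel":[0,0,0.9],"roll":0},
    {"fingers":95,"travel":[0,0,0.9],"roll":0},
    {"fingers":95,"travel":[0,0,0.9],"roll":0},
    {"fingers":95,"travel":[0,0,0.9],"roll":0},
    {"fingers":95,"travel":[0,0,-3],"roll":0},
    {"fingers":95,"travel":[0,0,-7],"roll":0},
    {"fingers":95,"travel":[0,0,-12],"roll":0},
  ],
)

```text
time_s: 13.25
tcp_pos: [0.5726, -0.0193, 0.1691]
ee_rot: [[0.034, -0.999, -0.004], [-0.999, -0.034, -0.001], [0.0, 0.004, -1.0]]
wrist_force: [1.2, 1.3, -1.1]
gripper_width: 0.944
```

```bash
python3 go.py .403 .134 .09 -90
```

```text
t 13.25 tcp [ 0.5726 -0.0193  0.1691] yaw -88.06 F [ 1.2  1.3 -1.1] w 0.944 j [ 14.  20. -12.  -0. -58. -12.]
travel [-15.9   16.4    7.97] roll 1.94
```

Call:
arm_command(
  rows=[
    {"fingers":85,"travel":[-2,2,0],"roll":1},
    {"fingers":85,"travel":[-5,5.2,0],"roll":1.9},
    {"fingers":85,"travel":[-8.5,8.8,0],"roll":1.9},
    {"fingers":85,"travel":[-12,12.4,1],"roll":1.9},
    {"fingers":85,"travel":[-14.5,15,4],"roll":1.9},
    {"fingers":85,"travel":[-15.9,16.4,7],"roll":1.9},
    {"fingers":85,"travel":[-15.9,16.4,8],"roll":1.9},
    {"fingers":85,"travel":[-15.9,16.4,8],"roll":1.9},
    {"fingers":85,"travel":[-15.9,16.4,8],"roll":1.9},
  ],
)

```text
time_s: 14.15
tcp_pos: [0.4059, 0.1344, 0.0898]
ee_rot: [[0.001, -1.0, 0.002], [-1.0, -0.001, 0.001], [-0.001, -0.002, -1.0]]
wrist_force: [0.1, 0.2, -0.2]
gripper_width: 0.848
```

```bash
python3 go.py .403 .134 .03 -90
python3 - <<'E'
from fit import *
im,P=cloud('top')
print('green',circ(P,(.575,-.0195),.054,.066,.05))
x,y=P[...,0],P[...,1]
P[(y<.1)]=np.nan; print('mug',circ(P,(.618,.185),.1065,.122,.045))
im,d=capture('wrist');save(im,'w4')
E
```

```text
t 14.15 tcp [0.4059 0.1344 0.0898] yaw -89.97 F [ 0.1  0.2 -0.2] w 0.848 j [ 40.  13. -37.   0. -39. -40.]
travel [0.05 0.3  5.98] roll 0.03
green (array([576.1, -19.1,  30.1]), array([ 0.575 , -0.0193,  0.0612]), 916)
mug (array([623. , 182.5,  31.1]), array([0.6227, 0.1833, 0.1112]), 308)
```

View pics/w4.png

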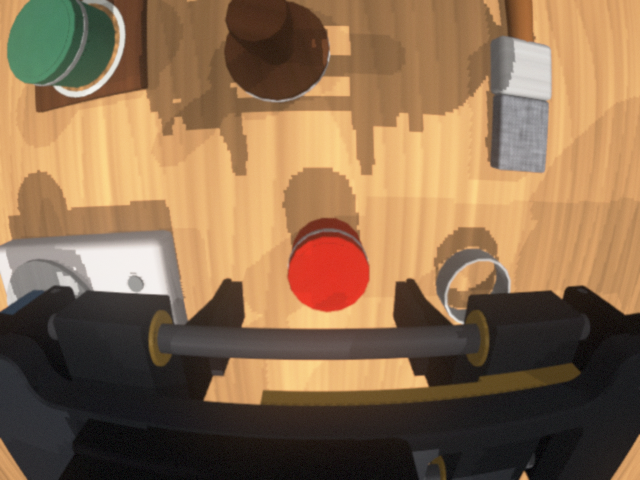

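The red tin (329,265) lies between the fingers and the ring (473,285) is near the right finger. I narrow the jaws to 72 % and go down.

Call:
arm_command(
  rows=[
    {"fingers":72,"travel":[0,0.2,0.5],"roll":0},
    {"fingers":72,"travel":[0,0.25,1.5],"roll":0},
    {"fingers":72,"travel":[0,0.25,3.5],"roll":0},
    {"fingers":72,"travel":[0,0.25,5.3],"roll":0},
    {"fingers":72,"travel":[0,0.25,5.9],"roll":0},
    {"fingers":30,"travel":[0,0.25,5.9],"roll":0},
    {"fingers":30,"travel":[0,0.25,5.9],"roll":0},
    {"fingers":30,"travel":[0,0.25,5.9],"roll":0},
    {"fingers":30,"travel":[0,0.25,5.9],"roll":0},
    {"fingers":30,"travel":[0,0.25,5.9],"roll":0},
  ],
)

```text
time_s: 15.25
tcp_pos: [0.4022, 0.1344, 0.0306]
ee_rot: [[0.001, -1.0, 0.001], [-1.0, -0.001, 0.001], [-0.001, -0.001, -1.0]]
wrist_force: [-0.4, 0.5, 1.1]
gripper_width: 0.546
```

Call:
arm_command(
  rows=[
    {"fingers":30,"travel":[0,0,-1],"roll":0},
    {"fingers":30,"travel":[0,0,-3],"roll":0},
    {"fingers":30,"travel":[0,0,-6],"roll":0},
    {"fingers":30,"travel":[0,0,-9],"roll":0},
    {"fingers":30,"travel":[0,0,-12],"roll":0},
    {"fingers":30,"travel":[0,0,-14],"roll":0},
    {"fingers":30,"travel":[0,0,-14],"roll":0},
  ],
)

```text
time_s: 15.95
tcp_pos: [0.4034, 0.1352, 0.1736]
ee_rot: [[0.001, -1.0, 0.007], [-1.0, -0.001, 0.005], [-0.005, -0.007, -1.0]]
wrist_force: [-0.6, 0.6, -2.4]
gripper_width: 0.544
```

```bash
python3 go.py .5755 -.0192 .17 -88
```

```text
t 15.95 tcp [0.4034 0.1352 0.1736] yaw -89.92 F [-0.6  0.6 -2.4] w 0.544 j [ 41.   6. -31.   0. -53. -41.]
travel [ 15.47 -17.18   0.39] roll -1.92
```

Call:
arm_command(
  rows=[
    {"fingers":30,"travel":[1,-1.1,0],"roll":0},
    {"fingers":30,"travel":[3,-3.3,0],"roll":0},
    {"fingers":30,"travel":[5.5,-6.1,0],"roll":0},
    {"fingers":30,"travel":[8,-8.9,0],"roll":0},
    {"fingers":30,"travel":[10.5,-11.7,0],"roll":-1},
    {"fingers":30,"travel":[13,-14.4,0],"roll":-1.9},
    {"fingers":30,"travel":[14.8,-16.5,0],"roll":-1.9},
    {"fingers":30,"travel":[15.5,-17.2,0],"roll":-1.9},
    {"fingers":30,"travel":[15.5,-17.2,0],"roll":-1.9},
    {"fingers":30,"travel":[15.5,-17.2,0],"roll":-1.9},
  ],
)

```text
time_s: 16.95
tcp_pos: [0.5728, -0.0203, 0.1693]
ee_rot: [[0.034, -0.999, -0.002], [-0.999, -0.034, 0.0], [-0.0, 0.002, -1.0]]
wrist_force: [0.6, -0.5, -1.2]
gripper_width: 0.545
```

Call:
arm_command(
  rows=[
    {"fingers":30,"travel":[0,0,1.5],"roll":0},
    {"fingers":30,"travel":[0,0,4],"roll":0},
    {"fingers":30,"travel":[0,0,6],"roll":0},
    {"fingers":30,"travel":[0,0,7],"roll":0},
    {"fingers":30,"travel":[0,0,7],"roll":0},
    {"fingers":30,"travel":[0,0,7],"roll":0},
    {"fingers":30,"travel":[0,0,7],"roll":0},
  ],
)

```text
time_s: 17.65
tcp_pos: [0.5748, -0.0203, 0.1014]
ee_rot: [[0.035, -0.999, 0.002], [-0.999, -0.035, 0.0], [-0.0, -0.002, -1.0]]
wrist_force: [0.2, 0.2, -0.4]
gripper_width: 0.543
```

```bash
python3 go.py .5755 -.0192 .091 -88; python3 -c "
from h import *
im,P=cloud('scene'); save(cv2.resize(im[200:360,200:440],None,fx=3,fy=3),'s2')"
```

```text
t 17.65 tcp [ 0.5748 -0.0203  0.1014] yaw -88.01 F [ 0.2  0.2 -0.4] w 0.543 j [ 14.  25. -17.   0. -49. -12.]
travel [-0.11 -0.07  1.04] roll -0.01
```

View pics/s2.png

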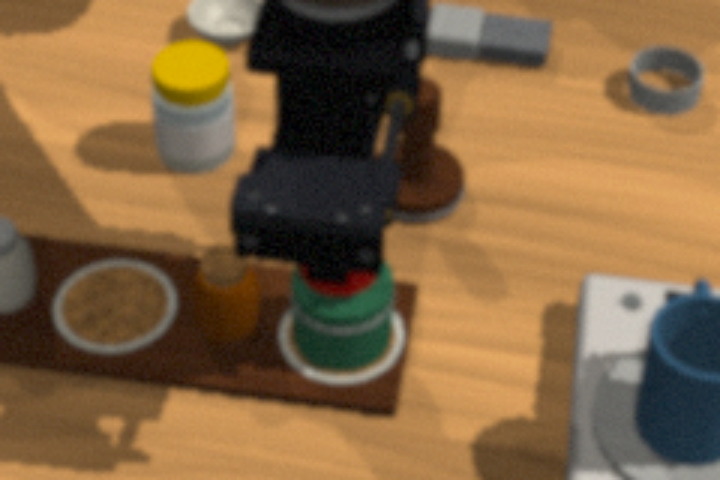

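The red tin is held centred over the green one, with the green tin centred on its mark. I lower it and release.

Call:
arm_command(
  rows=[
    {"fingers":30,"travel":[-0.1,0,0.5],"roll":0},
    {"fingers":30,"travel":[-0.1,0,0.9],"roll":0},
    {"fingers":30,"travel":[-0.1,0,1.0],"roll":0},
    {"fingers":30,"travel":[-0.1,0,1.0],"roll":0},
    {"fingers":65,"travel":[-0.1,0,1.0],"roll":0},
    {"fingers":85,"travel":[-0.1,0,1.0],"roll":0},
    {"fingers":85,"travel":[-0.1,0,1.0],"roll":0},
    {"fingers":85,"travel":[-0.1,0,1.0],"roll":0},
    {"fingers":85,"travel":[-0.1,0,-3],"roll":0},
    {"fingers":85,"travel":[-0.1,0,-8],"roll":0},
  ],
)

```text
time_s: 18.7
tcp_pos: [0.5723, -0.02, 0.1784]
ee_rot: [[0.034, -0.999, -0.007], [-0.999, -0.034, -0.001], [0.001, 0.007, -1.0]]
wrist_force: [1.1, 0.5, 0.6]
gripper_width: 0.843
```

```bash
python3 go.py .434 .0018 .13 -90
```

```text
t 18.7 tcp [ 0.5723 -0.02    0.1784] yaw -88.07 F [1.1 0.5 0.6] w 0.843 j [ 14.  20. -11.  -0. -59. -12.]
travel [-2.65 13.72  4.93] roll 1.93
```

Call:
arm_command(
  rows=[
    {"fingers":70,"travel":[-0.5,2,-1],"roll":1},
    {"fingers":60,"travel":[-1,5,-1],"roll":1.9},
    {"fingers":60,"travel":[-1.7,8.5,-1],"roll":1.9},
    {"fingers":60,"travel":[-2.3,12,0],"roll":1.9},
    {"fingers":60,"travel":[-2.65,13.8,2],"roll":1.9},
    {"fingers":60,"travel":[-2.65,13.8,5],"roll":1.9},
    {"fingers":60,"travel":[-2.65,13.8,5],"roll":1.9},
    {"fingers":60,"travel":[-2.65,13.8,5],"roll":1.9},
  ],
)

```text
time_s: 19.5
tcp_pos: [0.4358, 0.0021, 0.1305]
ee_rot: [[0.001, -1.0, 0.0], [-1.0, -0.001, -0.001], [0.001, -0.0, -1.0]]
wrist_force: [0.6, -0.6, 0.5]
gripper_width: 0.597
```

```bash
python3 go.py .434 .0018 .064 -90
python3 - <<'E'
from fit import *
im,P=cloud('top'); 
print('red',circ(P,(.575,-.0195),.1,.112,.04))
im,d=capture('wrist');save(im,'w5')
E
```

```text
t 19.5 tcp [0.4358 0.0021 0.1305] yaw -89.92 F [ 0.6 -0.6  0.5] w 0.597 j [ 22.  10. -33.   0. -46. -22.]
travel [0.03 0.18 6.65] roll 0.08
red (array([576.1, -20.2,  23.7]), array([ 0.5777, -0.0204,  0.1063]), 580)
```

View pics/w5.png

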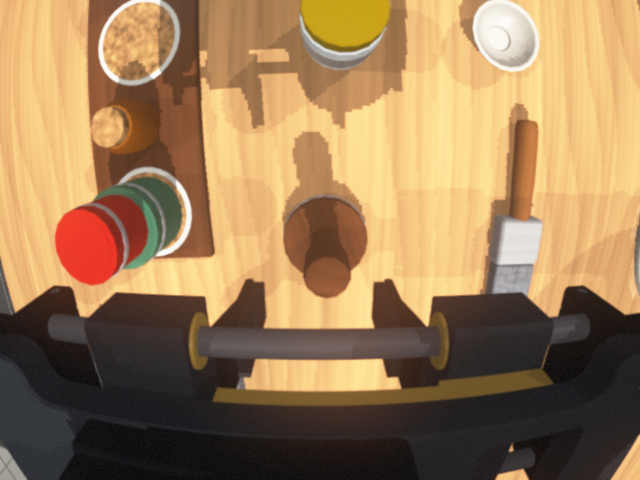

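The stack is right: red at (576,-20), green at (576,-19). The stamp knob (327,277) is between the fingers. I grip it.

Call:
arm_command(
  rows=[
    {"fingers":60,"travel":[0,0.1,1.5],"roll":0},
    {"fingers":60,"travel":[0,0.1,3.5],"roll":0},
    {"fingers":60,"travel":[0,0.1,5.5],"roll":0},
    {"fingers":60,"travel":[0,0.1,6.5],"roll":0},
    {"fingers":60,"travel":[0,0.1,6.5],"roll":0},
    {"fingers":10,"travel":[0,0.1,6.5],"roll":0},
    {"fingers":10,"travel":[0,0.1,6.5],"roll":0},
    {"fingers":10,"travel":[0,0.1,6.5],"roll":0},
    {"fingers":10,"travel":[0,0.1,6.5],"roll":0},
    {"fingers":10,"travel":[0,0.1,6.5],"roll":0},
  ],
)

```text
time_s: 20.6
tcp_pos: [0.4341, 0.0021, 0.0653]
ee_rot: [[0.001, -1.0, 0.0], [-1.0, -0.001, 0.0], [-0.0, -0.0, -1.0]]
wrist_force: [-0.5, -0.4, 2.0]
gripper_width: 0.31
```

Call:
arm_command(
  rows=[
    {"fingers":10,"travel":[0,0,-1],"roll":0},
    {"fingers":10,"travel":[0,0,-3],"roll":0},
    {"fingers":10,"travel":[0,0,-6],"roll":0},
    {"fingers":10,"travel":[0,0,-9],"roll":0},
    {"fingers":10,"travel":[0,0,-11],"roll":0},
    {"fingers":10,"travel":[0,0,-12],"roll":0},
    {"fingers":10,"travel":[0,0,-12],"roll":0},
  ],
)

```text
time_s: 21.3
tcp_pos: [0.4348, 0.0024, 0.1865]
ee_rot: [[0.001, -1.0, 0.003], [-1.0, -0.001, 0.001], [-0.001, -0.003, -1.0]]
wrist_force: [0.2, 0.5, -0.8]
gripper_width: 0.313
```

```bash
python3 go.py .5805 -.1595 .185 -88
```

```text
t 21.3 tcp [0.4348 0.0024 0.1865] yaw -89.95 F [ 0.2  0.5 -0.8] w 0.313 j [ 22.   6. -29.   0. -55. -22.]
travel [ 16.2  -14.55   0.17] roll -1.95
```

Call:
arm_command(
  rows=[
    {"fingers":10,"travel":[1.2,-1,0],"roll":0},
    {"fingers":10,"travel":[3.2,-2.9,0],"roll":0},
    {"fingers":10,"travel":[5.8,-5.2,0],"roll":0},
    {"fingers":10,"travel":[8.4,-7.5,0],"roll":0},
    {"fingers":10,"travel":[11,-9.8,0],"roll":-1},
    {"fingers":10,"travel":[13.6,-12.2,0],"roll":-1.9},
    {"fingers":10,"travel":[15.4,-13.9,0],"roll":-1.9},
    {"fingers":10,"travel":[16.2,-14.6,0],"roll":-1.9},
    {"fingers":10,"travel":[16.2,-14.6,0],"roll":-1.9},
    {"fingers":10,"travel":[16.2,-14.6,0],"roll":-1.9},
  ],
)

```text
time_s: 22.3
tcp_pos: [0.5792, -0.1592, 0.1839]
ee_rot: [[0.034, -0.999, -0.003], [-0.999, -0.034, 0.001], [-0.001, 0.003, -1.0]]
wrist_force: [-0.2, 0.3, -1.5]
gripper_width: 0.312
```

Call:
arm_command(
  rows=[
    {"fingers":10,"travel":[0,0,1.5],"roll":0},
    {"fingers":10,"travel":[0,0,4],"roll":0},
    {"fingers":10,"travel":[0,0,7],"roll":0},
    {"fingers":10,"travel":[0,0,9],"roll":0},
    {"fingers":10,"travel":[0,0,10],"roll":0},
    {"fingers":10,"travel":[0,0,10],"roll":0},
    {"fingers":10,"travel":[0,0,10],"roll":0},
    {"fingers":10,"travel":[0,0,10],"roll":0},
  ],
)

```text
time_s: 23.1
tcp_pos: [0.5813, -0.1596, 0.0867]
ee_rot: [[0.035, -0.999, 0.003], [-0.999, -0.035, -0.0], [0.0, -0.003, -1.0]]
wrist_force: [0.2, 0.9, -0.9]
gripper_width: 0.312
```

```bash
python3 go.py .5805 -.1595 .076 -88
```

```text
t 23.1 tcp [ 0.5813 -0.1596  0.0867] yaw -88.02 F [ 0.2  0.9 -0.9] w 0.312 j [  0.  28. -13.   0. -49.   2.]
travel [-0.02  0.08  1.07] roll -0.02
```

Call:
arm_command(
  rows=[
    {"fingers":10,"travel":[0,0,0.5],"roll":0},
    {"fingers":10,"travel":[0,0,0.9],"roll":0},
    {"fingers":10,"travel":[0,0,1.05],"roll":0},
    {"fingers":10,"travel":[0,0,1.05],"roll":0},
    {"fingers":60,"travel":[0,0,1.05],"roll":0},
    {"fingers":60,"travel":[0,0,1.05],"roll":0},
    {"fingers":60,"travel":[0,0,1.05],"roll":0},
    {"fingers":60,"travel":[0,0,1.05],"roll":0},
    {"fingers":60,"travel":[0,0,-3],"roll":0},
    {"fingers":60,"travel":[0,0,-8],"roll":0},
  ],
)

```text
time_s: 24.1
tcp_pos: [0.5787, -0.1596, 0.1633]
ee_rot: [[0.034, -0.999, -0.007], [-0.999, -0.034, 0.0], [-0.001, 0.007, -1.0]]
wrist_force: [1.3, -0.4, 0.2]
gripper_width: 0.594
```

```bash
python3 go.py .424 -.152 .12 -90
```

```text
t 24.1 tcp [ 0.5787 -0.1596  0.1633] yaw -88.06 F [ 1.3 -0.4  0.2] w 0.594 j [  0.  23.  -9.  -0. -59.   2.]
travel [-1.28 15.4   4.43] roll 1.94
```

Call:
arm_command(
  rows=[
    {"fingers":90,"travel":[-0.2,2,-1],"roll":1},
    {"fingers":90,"travel":[-0.5,5,-1],"roll":1.9},
    {"fingers":90,"travel":[-0.8,9,-1],"roll":1.9},
    {"fingers":90,"travel":[-1.1,13,0],"roll":1.9},
    {"fingers":90,"travel":[-1.3,15.4,2],"roll":1.9},
    {"fingers":90,"travel":[-1.3,15.4,4.6],"roll":1.9},
    {"fingers":90,"travel":[-1.3,15.4,4.6],"roll":1.9},
    {"fingers":90,"travel":[-1.3,15.4,4.6],"roll":1.9},
  ],
)

```text
time_s: 24.9
tcp_pos: [0.4267, -0.1521, 0.1195]
ee_rot: [[0.001, -1.0, 0.0], [-1.0, -0.001, -0.001], [0.001, -0.0, -1.0]]
wrist_force: [0.6, 0.9, 0.5]
gripper_width: 0.896
```

```bash
python3 go.py .424 -.152 .05 -90
python3 - <<'E'
from fit import *
im,P=cloud('top'); 
print('stamp',circ(P,(.58,-.1595),.09,.106,.04), circ(P,(.58,-.1595),.022,.034,.04))
im,d=capture('wrist');save(im,'w6')
E
```

```text
t 24.9 tcp [ 0.4267 -0.1521  0.1195] yaw -89.92 F [0.6 0.9 0.5] w 0.896 j [  1.  13. -32.   0. -45.  -1.]
travel [-0.02  0.27  6.95] roll 0.08
stamp (array([ 580.6, -159.7,   14. ]), array([ 0.5794, -0.159 ,  0.1   ]), 227) (array([ 580.8, -160. ,   31.7]), array([ 0.5794, -0.1556,  0.0291]), 572)
```

View pics/w6.png

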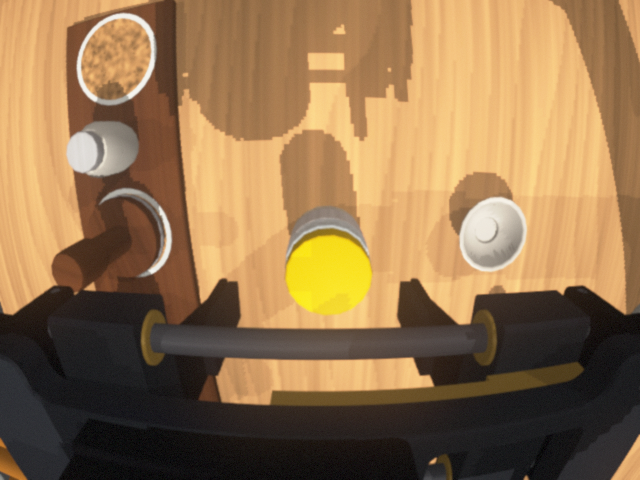

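The stamp sits exactly on its mark (580.6,-159.7). The jar (328,270) is between the fingers. I grip the body.

Call:
arm_command(
  rows=[
    {"fingers":85,"travel":[0,0.2,2],"roll":0},
    {"fingers":85,"travel":[0,0.2,5],"roll":0},
    {"fingers":85,"travel":[0,0.2,7.5],"roll":0},
    {"fingers":85,"travel":[0,0.2,8.6],"roll":0},
    {"fingers":85,"travel":[0,0.2,8.6],"roll":0},
    {"fingers":35,"travel":[0,0.2,8.6],"roll":0},
    {"fingers":35,"travel":[0,0.2,8.6],"roll":0},
    {"fingers":35,"travel":[0,0.2,8.6],"roll":0},
    {"fingers":35,"travel":[0,0.2,8.6],"roll":0},
    {"fingers":35,"travel":[0,0.2,8.6],"roll":0},
  ],
)

```text
time_s: 26.0
tcp_pos: [0.4232, -0.152, 0.0337]
ee_rot: [[0.001, -1.0, -0.001], [-1.0, -0.001, -0.0], [0.0, 0.001, -1.0]]
wrist_force: [-3.1, 1.1, 6.4]
gripper_width: 0.614
```

Call:
arm_command(
  rows=[
    {"fingers":35,"travel":[0,0,-1],"roll":0},
    {"fingers":35,"travel":[0,0,-3],"roll":0},
    {"fingers":35,"travel":[0,0,-6],"roll":0},
    {"fingers":35,"travel":[0,0,-9],"roll":0},
    {"fingers":35,"travel":[0,0,-11],"roll":0},
    {"fingers":35,"travel":[0,0,-12],"roll":0},
    {"fingers":35,"travel":[0,0,-12],"roll":0},
  ],
)

```text
time_s: 26.7
tcp_pos: [0.4248, -0.152, 0.1545]
ee_rot: [[0.001, -1.0, 0.004], [-1.0, -0.001, 0.0], [-0.0, -0.004, -1.0]]
wrist_force: [0.2, -0.4, -2.3]
gripper_width: 0.611
```

```bash
python3 go.py .586 -.2995 .15 -88
```

```text
t 26.7 tcp [ 0.4248 -0.152   0.1545] yaw -89.95 F [ 0.2 -0.4 -2.3] w 0.611 j [  1.  10. -30.  -0. -50.  -1.]
travel [ 14.77 -16.1    0.51] roll -1.95
```

Call:
arm_command(
  rows=[
    {"fingers":35,"travel":[1.2,-1.2,0],"roll":0},
    {"fingers":35,"travel":[3,-3.2,0],"roll":0},
    {"fingers":35,"travel":[5.4,-5.8,0],"roll":0},
    {"fingers":35,"travel":[7.8,-8.4,0],"roll":0},
    {"fingers":35,"travel":[10.2,-11,0],"roll":-1},
    {"fingers":35,"travel":[12.5,-13.6,0],"roll":-1.9},
    {"fingers":35,"travel":[14.1,-15.4,0],"roll":-1.9},
    {"fingers":35,"travel":[14.75,-16.2,0],"roll":-1.9},
    {"fingers":35,"travel":[14.75,-16.2,0],"roll":-1.9},
    {"fingers":35,"travel":[14.75,-16.2,0],"roll":-1.9},
  ],
)

```text
time_s: 27.7
tcp_pos: [0.5849, -0.2986, 0.1517]
ee_rot: [[0.034, -0.999, -0.003], [-0.999, -0.034, 0.001], [-0.001, 0.003, -1.0]]
wrist_force: [-0.4, 0.8, -1.5]
gripper_width: 0.614
```

Call:
arm_command(
  rows=[
    {"fingers":35,"travel":[0,0,1.5],"roll":0},
    {"fingers":35,"travel":[0,0,4],"roll":0},
    {"fingers":35,"travel":[0,0,7],"roll":0},
    {"fingers":35,"travel":[0,0,9],"roll":0},
    {"fingers":35,"travel":[0,0,10],"roll":0},
    {"fingers":35,"travel":[0,0,10],"roll":0},
    {"fingers":35,"travel":[0,0,10],"roll":0},
    {"fingers":35,"travel":[0,0,10],"roll":0},
  ],
)

```text
time_s: 28.5
tcp_pos: [0.5871, -0.2995, 0.0549]
ee_rot: [[0.034, -0.999, 0.003], [-0.999, -0.034, -0.001], [0.001, -0.003, -1.0]]
wrist_force: [0.0, -1.1, -1.8]
gripper_width: 0.613
```

```bash
python3 go.py .586 -.2995 .0445 -88
```

```text
t 28.5 tcp [ 0.5871 -0.2995  0.0549] yaw -88.03 F [ 0.  -1.1 -1.8] w 0.613 j [-13.  34.  -6.   0. -49.  15.]
travel [-0.01  0.11  1.04] roll -0.03
```

Call:
arm_command(
  rows=[
    {"fingers":35,"travel":[0,0,0.5],"roll":0},
    {"fingers":35,"travel":[0,0,0.9],"roll":0},
    {"fingers":35,"travel":[0,0,1.05],"roll":0},
    {"fingers":35,"travel":[0,0,1.05],"roll":0},
    {"fingers":75,"travel":[0,0,1.05],"roll":0},
    {"fingers":90,"travel":[0,0,1.05],"roll":0},
    {"fingers":90,"travel":[0,0,1.05],"roll":0},
    {"fingers":90,"travel":[0,0,1.05],"roll":0},
    {"fingers":90,"travel":[0,0,-3],"roll":0},
    {"fingers":90,"travel":[0,0,-8],"roll":0},
  ],
)

```text
time_s: 29.5
tcp_pos: [0.5843, -0.2989, 0.1308]
ee_rot: [[0.034, -0.999, -0.007], [-0.999, -0.034, 0.002], [-0.002, 0.007, -1.0]]
wrist_force: [1.9, 0.4, -0.1]
gripper_width: 0.894
```

Call:
arm_command(
  rows=[
    {"fingers":90,"travel":[0,2,-2],"roll":0},
    {"fingers":90,"travel":[0,6,-4],"roll":0},
    {"fingers":90,"travel":[0,10,-4],"roll":0},
    {"fingers":90,"travel":[0,14,-4],"roll":0},
    {"fingers":90,"travel":[0,18,-4],"roll":0},
    {"fingers":90,"travel":[0,20,-4],"roll":0},
    {"fingers":90,"travel":[0,20,-4],"roll":0},
    {"fingers":90,"travel":[0,20,-4],"roll":0},
  ],
)

```text
time_s: 30.3
tcp_pos: [0.3867, -0.3065, 0.1735]
ee_rot: [[0.034, -0.999, 0.001], [-0.999, -0.034, -0.001], [0.001, -0.001, -1.0]]
wrist_force: [0.3, -1.1, 0.4]
gripper_width: 0.902
```

```bash
python3 go.py .4 -.3 .2 -88
python3 - <<'E'
from fit import *
for n in('top','scene'):
    im,P=cloud(n); save(im,n+'9')
    a=np.radians(2.15)
    B=np.array([[np.cos(a),np.sin(a)],[-np.sin(a),np.cos(a)]])
    for l,c,zl,zh in [('jar',(.586,-.2995),.079,.092),('stamp',(.5805,-.1595),.09,.106),('red',(.5755,-.0195),.1,.112)]:
        r=circ(P,c,zl,zh,.04); print(n,l,r, 'board xy mm',B@(r[0][:2]-[580.7,-159.5]))
    r=circ(P,(.618,.185),.1065,.122,.045); print(n,'mug',r,'from pan',r[0][:2]-[618,185])
# pan circle refit from picture: grey pan pixels vs white body
E
```

```text
t 30.3 tcp [ 0.3867 -0.3065  0.1735] yaw -88.07 F [ 0.3 -1.1  0.4] w 0.902 j [-19.  12. -23.   0. -55.  21.]
travel [-0.6  -1.36 -2.64] roll -0.07
top jar (array([ 588.1, -299.2,   26. ]), array([ 0.5875, -0.2984,  0.086 ]), 738) board xy mm [   2.15383715 -139.87927289]
top stamp (array([ 580.5, -159.9,   13.7]), array([ 0.5795, -0.159 ,  0.1   ]), 226) board xy mm [-0.21486552 -0.39221526]
top red (array([576. , -20.6,  24. ]), array([ 0.5754, -0.0203,  0.1062]), 650) board xy mm [  0.51424953 138.97854348]
top mug (array([622.1, 183.1,  30.1]), array([0.6228, 0.1833, 0.1113]), 309) from pan [ 4.1 -1.9]
scene jar (array([ 586.3, -297.1,   27.1]), array([ 0.5899, -0.2966,  0.0866]), 544) board xy mm [   0.43388741 -137.71322283]
scene stamp (array([ 580.7, -158.1,   14.3]), array([ 0.5835, -0.1577,  0.0996]), 203) board xy mm [0.05252208 1.39901445]
scene red (array([575.2, -18.9,  24.7]), array([ 0.5779, -0.019 ,  0.1071]), 515) board xy mm [ -0.22141049 140.70735936]
scene mug (array([621. , 183.2,  31.1]), array([0.6219, 0.184 , 0.1115]), 403) from pan [ 3.  -1.8]
```

View pics/top9.png

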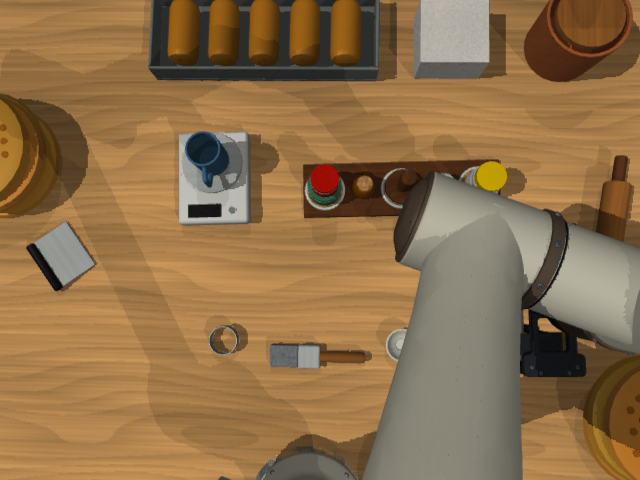

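The picture shows everything upright and in place, with the handle (207,178) toward the display (204,211). All offsets are within 5 mm and the arm is clear, so I hand in.

```bash
python3 -c "
from station import *
print(finish_job())"
```

```text
the job is handed in; nothing more can be done
None
```

The topping corner is set up and the job is handed in, at about 30 s of the 131 s allowed. No verdict was reported. All five things are placed and released, and the gripper was well clear of them.

My last checks, by fitting circles to the camera depth, all came out inside the tolerances:

| Thing | Target | Measured offset | Limit |
|---|---|---|---|
| Jar | right mark | about 2 mm | 13 mm |
| Stamp | middle mark | under 2 mm | 13 mm |
| Green tin | left mark | about 1 mm | 13 mm |
| Red tin | green tin's centre | about 1 mm | 12 mm |
| Mug | pan centre | 4–5 mm | 13 mm |

- **Mug handle:** it points at the display. It measured about 5° off scale -x in one view, part of which comes from how I chose the mug's centre for that fit; the limit is 20°.
- **Disagreement:** the two cameras differed by about 2 mm on the board, which is within their calibration.
- **Not rechecked at the end:** the green tin was measured before the red tin went on top, not after. I judged that everything was upright from the fitted top heights and the last picture.
- **Forces:** no wrist force reading was above about 7 N.

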